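Prove the polishing hood's limit switch at a goldsmith's bench

ROBOT

A 6-joint arm with a two-finger parallel gripper is mounted at the origin on the work surface. World frame = base frame: x ahead of the robot, y to its left, z up, the work surface at z = 0. Lengths are in m, angles in degrees, forces in N, time in s.
With the tool pointing down it reaches from about 0.4 to 0.825 m from the base axis. Payload 7 kg.
Tool frame: the origin (TCP) lies at the very end of the fingers, on their centre line; the grasp point (between the pads) lies 19 mm behind it (ctrl.hold_point_z is the distance from the TCP to the grasp point, in m); z points along the fingers, y is the line along which they close (so a half turn about z gives the same grasp; the last joint's range is limited). The gripper opens to 88 mm and grips with 3 to 60 N. Pads are 19 mm wide; open, the fingers measure 130 mm over their backs; the gripper's body (78 mm by 193 mm) begins 47 mm behind the grasp point.
Start: joints at [-57.634, 20.546, 0.682, 0, -70.136, -16.507], TCP at [0.184, -0.649, 0.227] pointing down, gripper open.
Joint ranges: [-176.03, 176.03], [-82.01, 121.73], [-58.28, 71.71], [-173.87, 95.51], [-174.79, -0.11], [-173.66, 173.66]. Speed limits (degrees/s): [136.94, 136.94, 172.46, 180, 180, 180].

INTERFACE

Orientations are given as [roll, pitch, yaw] about the fixed x, y, z axes, in that order (R = Rz(yaw) Ry(pitch) Rx(roll)).
In Python, from plant import sensors, viewer, workorder, ctrl gives the robot as it stands.
- The arm moves only by the shell command python3 -m pendant 'ROWS'. ROWS is JSON, a list of rows, each a list of 3 entries, a list of its own where there are three numbers: the opening, from -1 (shut) to 1 (fully open), so that 0 is half open, then the shift along the tool's x, y, z in m, then the turn, a rotation vector about the tool's x, y, z in degrees. A call has 1 to 10 rows; each row is the pose to reach, as a shift and turn from the pose commanded when the call began, along the tool's axes at that moment; what a row does not reach only later rows make up. A row lasts 1/12 s, in which the tool goes at most 41.7 mm and 7.16 degrees, less where a joint would pass 70% of its speed; a pose out of reach is approached as far as the arm can. A call with a gripper value outside its range is refused whole. The fingers move at their own pace and stop on an object; the grip force is fixed at half the most. Time passes only in rows, so rows that repeat a pose let the fingers close. It gives the time, the measured TCP pose, the force, the opening and the grip force at its end, in the units of the state.
- sensors.get_obs(): the state, without advancing time (a new reading comes with each control period).
- viewer.snapshot(name): name is "scene" or "top" or "wrist"; returns the picture (384x512x3 uint8, red, green, blue); there is no depth.
- viewer.camera_params(name): a dict with "fx", "fy", "cx", "cy" (pixels), "extrinsics" (4x4, takes a point from world to camera coordinates). Camera axes: x right, y up, looking along -z (the intrinsics and any distortion apply to the point x, -y, -z); pixel columns grow to the right and rows downward; lengths in m; the calibration is good to about 2 mm. The wrist camera is an equidistant fisheye: a pixel r from the principal point sees the ray r / f radians off the axis. A picture is of the moment at which its call begins: read the wrist's pose just before it. camera_params takes no time and is no camera call; for the wrist camera it gives the pose at the moment of the call.
- workorder.close_job(): hands the job in; it is judged then, once.
The state is a dict: "clock": time; "joint_pos": joint angles; "qvel": joint speeds; "tau": joint torques, N m; "tool_pos": TCP position; "orientation": TCP orientation; "force": force on the tool from outside, world axes, zero at the start; "moment": the same for the moment, N m; "opening": finger opening in m; "gripper_force": force on a finger pad.
Only numpy, scipy, OpenCV 4.12 (cv2) and the standard library are available. Lean on these libraries where they do the work, as an engineer would, in place of code of your own. Each camera call takes 0.05 s, during which the arm holds its last target. There are 200 camera calls.

TASK

Test the polishing hood's guard switch: press down the roller arm with the orange roller until the switch clicks, without ramming it hard against its stop, then let go so that the arm springs back up. Leave the like switch with the black roller alone: it would start the rolling mill.

Things in the scene. Friction and masses are not known exactly. Their poses are not given: they have to be found in the camera images.
- orange_roller (a point): Centre of the ORANGE roller (22 mm diameter, 14 mm wide), about 120 mm above the bench at rest, at the end of the steel arm of the polishing-hood switch. With the arm at rest the point's axes are level: y points out along the arm, away from the switch (at yaw 0: world y), x along the roller's axle. The switch's side is 36 mm off, towards -y; below is only its base plate and the bench.
- orange_arm (a joint): Angle (rad) of the orange-roller arm, 60 mm from pivot to roller: 0 at rest, 20 degrees above level, growing as the roller is pressed down. It clicks at 0.40 (roller 24 mm lower) and meets a hard stop at 0.80 (47 mm lower). It is sprung: about 4 N at the roller to click, 7 N just before the stop; let go, it springs back to 0.
- black_roller (a point): Centre of the BLACK roller of the rolling mill's switch, alike in all but roller colour. Not to be pressed. Each is a grey and silver upright 40 mm square body, top 121 mm above the bench, on a fixed dark steel plate 100 x 100 x 8 mm; the arm's level pivot is 100 mm high in front of one face.
- black_arm (a joint): Angle (rad) of the black-roller arm, as for the orange one; it must stay at rest (0).
Things that resemble listed ones, but are neither listed nor needed, are in the scene too. What is shaped like the part that bears orange_roller but green or yellow is not meant.

How it is judged (in metres and radians):
On the way:
1. the orange-roller arm is pressed down past its click (0.40 rad) for at least 0.1 s (value of joint orange_arm above 0.4 rad), for 0.1 s.
At the end, for the whole second after the job is handed in: The orange-roller arm has sprung back up to rest (within 0.08 rad) and is still; the black-roller arm is at rest (within 0.08 rad) (value of joint each of orange_arm, black_arm below 0.08 rad and velocity of joint orange_arm between -0.2 and 0.2 rad/s); the robot touches nothing.
It fails at once if the black-roller arm is deflected by more than 0.2 rad (value of joint black_arm above 0.2 rad).
It fails at once if the robot presses on anything with more than 40 N (contact force between any of the fingers, the arm and anything else above 40 N).
It also fails if it takes over 29 s, if anything falls off the work surface, if the arm or the gripper's body presses on something with over 40 N, if the wrist force passes 120 N, or if a joint passes its speed limit or range.

## Working session

There is one attempt and no reset: what is moved stays moved. The work goes in short steps, Python scripts to look and compute and a shell command to move; the robot and the scene stay as the last step left them, time stands still between calls to the robot, and variables do not carry over. Pictures are saved under pics/ and viewed, at most 10 in all, crops included, and the job is handed in when it is done.

```bash
mkdir -p pics; python3 - <<'E'
from plant import sensors, viewer, ctrl
import cv2,numpy as np
o=sensors.get_obs();print(o)
for n in("scene","top"):
    im=viewer.snapshot(n);cv2.imwrite(f"pics/{n}0.png",im[:,:,::-1]);p=viewer.camera_params(n);print(n,p)
a=cv2.imread("pics/scene0.png");b=cv2.imread("pics/top0.png")
for n,i in(("s",a),("t",b)):cv2.imwrite(f"pics/{n}0b.png",cv2.resize(i,(800,600),interpolation=cv2.INTER_CUBIC))
E
```

```text
{'clock': 0.0, 'joint_pos': array([-5.76337386e+01,  2.05900019e+01,  6.32407287e-01, -1.85312687e-02,
       -7.01357408e+01, -1.65062765e+01]), 'qvel': array([-0.04938639, -0.03155427, -0.0455314 , -0.00433815, -0.01917767,
        0.02342226]), 'tau': array([-3.73591929e-04, -5.82723820e+01,  2.93048304e+01,  6.99739963e+00,
        6.84063751e-03, -1.61254188e-04]), 'tool_pos': array([ 0.18428755, -0.64883819,  0.22563348]), 'orientation': array([ 1.79905561e+02, -9.81821048e-03, -1.64146318e+02]), 'force': array([-0.30435099,  0.01619859,  0.20003756]), 'moment': array([-0.04311848,  0.01742842,  0.01863808]), 'gripper_force': 0.0, 'opening': 0.08751008511397912}
scene {'fx': 476.0894792035874, 'fy': 476.0894792035874, 'cx': 257.4972418158716, 'cy': 192.30237058229048, 'extrinsics': array([[ 0.0651215 ,  0.99781381,  0.01126043,  0.03354409],
       [-0.75466971,  0.04186378,  0.65476793,  0.26715618],
       [ 0.65286508, -0.05113737,  0.75574609, -1.44892711],
       [ 0.        ,  0.        ,  0.        ,  1.        ]])}
top {'fx': 379.39100267716327, 'fy': 379.39100267716327, 'cx': 254.74690117410142, 'cy': 195.43964670292866, 'extrinsics': array([[ 0.00296776, -0.99991404, -0.0127712 , -0.03182995],
       [ 0.99731507,  0.00202509,  0.07320216, -0.44506437],
       [-0.07317   , -0.01295416,  0.99723535, -0.91487005],
       [ 0.        ,  0.        ,  0.        ,  1.        ]])}
```

View pics/s0b.png

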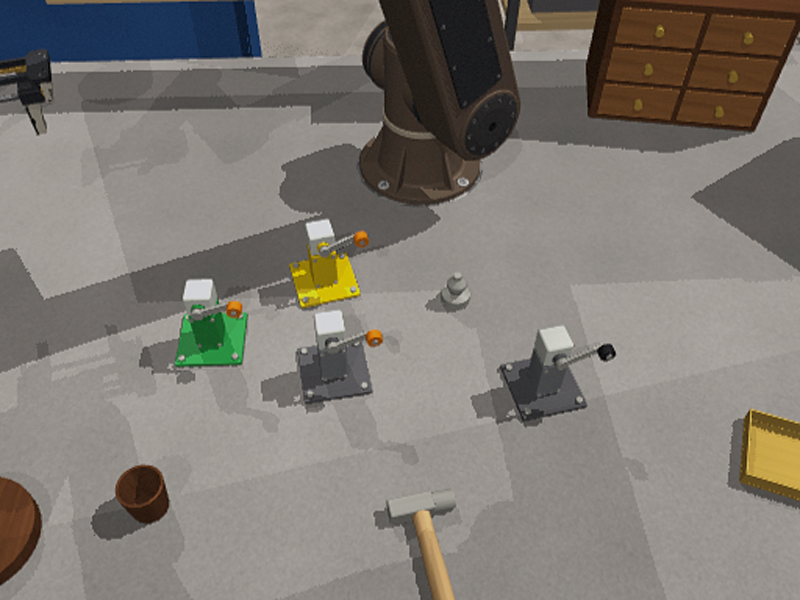

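View pics/t0b.png

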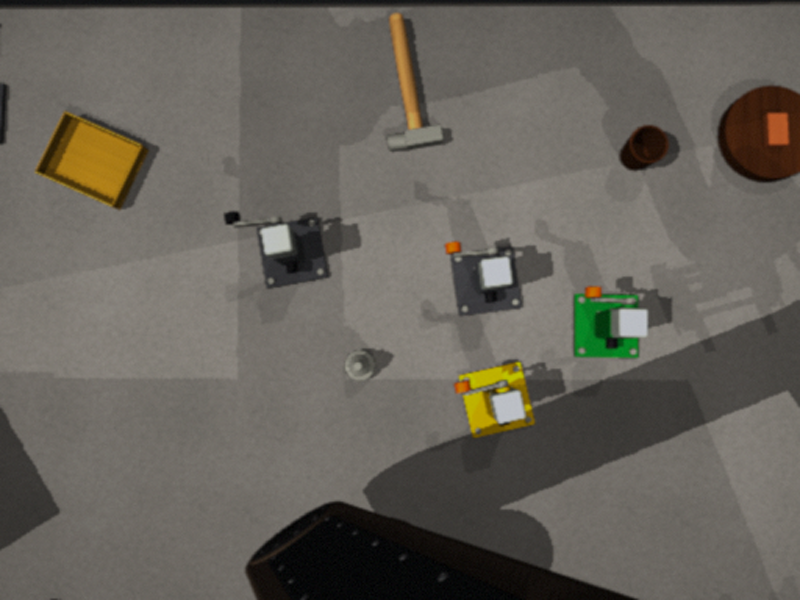

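The scene view shows the dark-base orange roller at about (375,338) and the black one at (606,352). The top view shows them at about (453,247) and (232,217). The green and yellow switches are decoys.

```bash
cat >m.py <<'E'
import cv2,numpy as np
from plant import viewer
def ray(n,u,v):
    p=viewer.camera_params(n);E=p["extrinsics"];R,t=E[:3,:3],E[:3,3]
    d=R.T@np.array([(u-p["cx"])/p["fx"],-(v-p["cy"])/p["fy"],-1]);return -R.T@t,d/np.linalg.norm(d)
def tri(a,b):
    (c1,d1),(c2,d2)=ray("scene",*a),ray("top",*b)
    s=np.linalg.lstsq(np.c_[d1,-d2],c2-c1,rcond=None)[0]
    p,q=c1+s[0]*d1,c2+s[1]*d2;return (p+q)/2,np.linalg.norm(p-q)
def blob(f,seed,kind):
    im=cv2.imread(f);h=cv2.cvtColor(im,cv2.COLOR_BGR2HSV)
    m=cv2.inRange(h,(4,150,90),(18,255,255)) if kind=="o" else cv2.inRange(h,(0,0,0),(180,255,45))
    n,l,s,c=cv2.connectedComponentsWithStats(m)
    i=1+np.argmin(np.hypot(*(c[1:]-np.array(seed)*.64).T)+1000*(s[1:,4]<15));print(kind,c[i],s[i]);return c[i]
E
python3 - <<'E'
from m import *
for k,a,b in(("o",(375,338),(453,247)),("o",(361,239),(462,387)),("o",(234,310),(593,292)),("k",(606,352),(232,217))):
    print(tri(blob("pics/scene0.png",a,k),blob("pics/top0.png",b,k)))
def plane(n,u,v,z):
    c,d=ray(n,u*.64,v*.64);return c+d*(z-c[2])/d[2]
# plate corners z=.008 and body top z=.121
for q in((456,256),(516,248),(522,304),(462,314)):print(plane("top",*q,.008))
for q in((480,259),(508,257),(512,284),(484,288)):print("top",plane("top",*q,.121))
print("black plate",[plane("top",*q,.008).round(3) for q in((258,226),(318,217),(328,275),(270,286))])
print("bolt",plane("top",359,365,.03))
E
```

```text
o [238.84415584 215.58441558] [234 211  11  11  77]
o [289.53225806 157.91935484] [285 155  10   7  62]
(array([ 0.51972703, -0.10827654,  0.12233761]), np.float64(0.0007260614561879526))
o [230.61428571 152.37142857] [226 148  10  10  70]
o [295.28125 247.28125] [291 244  10   8  64]
(array([ 0.32569554, -0.12017484,  0.1208555 ]), np.float64(0.001016686352855563))
o [149.5        197.36486486] [145 193  10  10  74]
o [379.39130435 186.30434783] [374 183  11   8  69]
(array([ 0.45779203, -0.30208467,  0.12209101]), np.float64(0.0004954257115607349))
k [387.35526316 224.73684211] [382 221  12  10  76]
k [147.94339623 138.81132075] [144 136   9   7  53]
(array([0.56181469, 0.2026426 , 0.1227697 ]), np.float64(0.002014092980517881))
[ 0.52473707 -0.12265085  0.008     ]
[ 0.53767252 -0.2180793   0.008     ]
[ 0.44831309 -0.22650387  0.008     ]
[ 0.43227497 -0.13173504  0.008     ]
top [ 0.50271285 -0.14652263  0.121     ]
top [ 0.50557266 -0.18562326  0.121     ]
top [ 0.46762996 -0.19078217  0.121     ]
top [ 0.46196523 -0.15179619  0.121     ]
black plate [array([0.573, 0.195, 0.008]), array([0.588, 0.098, 0.008]), array([0.494, 0.081, 0.008]), array([0.476, 0.173, 0.008])]
bolt [0.3521149  0.02883933 0.03      ]
```

Orange roller is at (0.520, -0.108, 0.122), which fits the expected 120 mm height, and the switch yaw is about 7°. I'll close the fingers, move over it at z ≈ 0.22, and turn so the pads' narrow side lies along the arm.

```bash
python3 -m pendant '[[-1,[-0.03,0.027,0],[0,0,-5]],[-1,[-0.055,0.05,0],[0,0,-10]],[-1,[-0.08,0.073,0],[0,0,-15]],[-1,[-0.105,0.096,0],[0,0,-20]],[-1,[-0.13,0.119,0],[0,0,-25]],[-1,[-0.155,0.142,0],[0,0,-30]],[-1,[-0.18,0.165,0],[0,0,-35]],[-1,[-0.205,0.187,0],[0,0,-40]],[-1,[-0.23,0.21,0],[0,0,-45]],[-1,[-0.23,0.21,0],[0,0,-45]]]'
python3 - <<'E'
from plant import sensors
from scipy.spatial.transform import Rotation as R
import numpy as np
o=sensors.get_obs();r=R.from_euler("xyz",o["orientation"],degrees=True)
print(o["tool_pos"],o["orientation"],o["opening"],r.inv().apply(np.array([.5195,-.104,.2])-o["tool_pos"]),(r.inv()*R.from_euler("xyz",[180,0,-83],degrees=True)).as_rotvec(degrees=True))
E
```

```text
clock: 0.93
tool_pos: [0.3504, -0.3808, 0.2267]
orientation: [-180.0, 0.1, -118.6]
force: [-0.2, -0.0, 0.3]
opening: 0.0266
gripper_force: 0.0
[ 0.35037365 -0.38078207  0.22670109] [-1.79961683e+02  5.62571143e-02 -1.18643171e+02] 0.02661936951337483 [-0.32395494 -0.01573456  0.02702971] [ -0.05457135   0.04251283 -35.64318535]
```

```bash
python3 -m pendant '[[-1,[-0.036,-0.002,0],[0,0,-4]],[-1,[-0.072,-0.004,0],[0,0,-8]],[-1,[-0.108,-0.006,0],[0,0,-12]],[-1,[-0.144,-0.008,0],[0,0,-16]],[-1,[-0.18,-0.009,0],[0,0,-20]],[-1,[-0.216,-0.011,0],[0,0,-24]],[-1,[-0.252,-0.012,0],[0,0,-28]],[-1,[-0.288,-0.014,0.01],[0,0,-32]],[-1,[-0.324,-0.016,0.027],[0,0,-35.6]],[-1,[-0.324,-0.016,0.027],[0,0,-35.6]]]'
python3 - <<'E'
from m import *
from plant import sensors
from scipy.spatial.transform import Rotation as R
o=sensors.get_obs();r=R.from_euler("xyz",o["orientation"],degrees=True)
print(o["tool_pos"],o["orientation"],o["opening"],r.inv().apply(np.array([.5195,-.104,.2])-o["tool_pos"]))
a=viewer.snapshot("scene")[:,:,::-1];b=viewer.snapshot("wrist")[:,:,::-1]
cv2.imwrite("pics/c1.png",np.hstack([cv2.resize(a[60:280,140:360],(400,400)),cv2.resize(b,(400,300))[:, :] if 0 else cv2.copyMakeBorder(cv2.resize(b,(400,300)),0,100,0,0,cv2.BORDER_CONSTANT)]))
E
```

```text
clock: 1.77
tool_pos: [0.5214, -0.1053, 0.1965]
orientation: [179.8, 0.1, -83.2]
force: [-0.8, -0.1, -1.1]
opening: 0.0003
gripper_force: 0.0
[ 0.52135302 -0.10525834  0.19647299] [ 1.79834989e+02  5.66244636e-02 -8.31745710e+01] 0.0003178568333910628 [-0.00147313  0.00170049 -0.00352067]
```

View pics/c1.png

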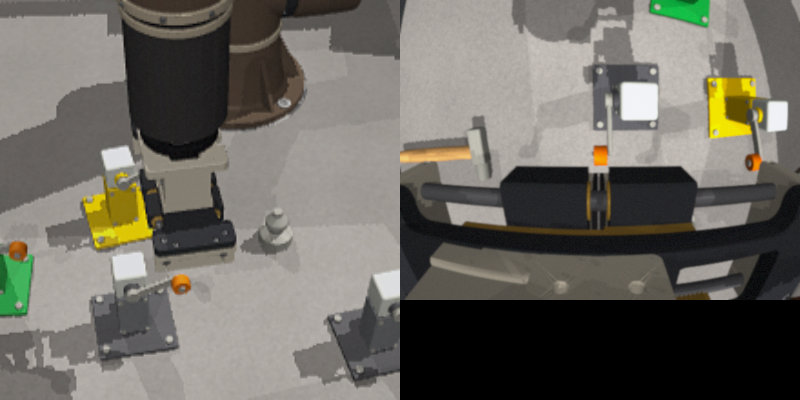

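The crop shows the fingers closed and in line with the orange roller, which sits at wrist pixel (256,198). I'll check the position with the wrist ray before going down.

```bash
python3 - <<'E'
from m import *
from plant import sensors
p=viewer.camera_params("wrist");im=np.ascontiguousarray(viewer.snapshot("wrist")[:,:,::-1]);cv2.imwrite("pics/w.png",im)
u,v=blob("pics/w.png",(256/.64,198/.64),"o")
d=np.array([u-p["cx"],v-p["cy"]]);rr=np.hypot(*d);th=rr/p["fx"];d=d/rr
E=p["extrinsics"];R,t=E[:3,:3],E[:3,3]
w=R.T@np.array([d[0]*np.sin(th),-d[1]*np.sin(th),-np.cos(th)]);c=-R.T@t
print(c,c+w*(.121-c[2])/w[2],sensors.get_obs()["tool_pos"])
E
```

```text
o [255.89935065 198.22402597] [247 188  18  25 308]
[ 0.52917933 -0.1764629   0.35585085] [ 0.51934867 -0.10946936  0.121     ] [ 0.51979767 -0.10902833  0.19903106]
```

The wrist ray agrees to about 1 mm. Now down to just above the roller, then a gentle press of about 30 mm.

```bash
python3 -m pendant '[[-1,[-0.003,0,0.02],[0,0,0]],[-1,[-0.003,0,0.04],[0,0,0]],[-1,[-0.003,0,0.055],[0,0,0]],[-1,[-0.003,0,0.06],[0,0,0]],[-1,[-0.003,0,0.064],[0,0,0]],[-1,[-0.003,0,0.068],[0,0,0]],[-1,[-0.003,0,0.072],[0,0,0]],[-1,[-0.003,0,0.076],[0,0,0]],[-1,[-0.003,0,0.08],[0,0,0]],[-1,[-0.003,0,0.08],[0,0,0]]]'
```

```text
clock: 2.75
tool_pos: [0.5204, -0.106, 0.1196]
orientation: [-179.9, 0.0, -83.5]
force: [1.3, 2.5, 3.8]
opening: 0.0001
gripper_force: 1.6
```

```bash
python3 -m pendant '[[-1,[0,0,0.004],[0,0,0]],[-1,[0,0,0.008],[0,0,0]],[-1,[0,0,0.012],[0,0,0]],[-1,[0,0,0.016],[0,0,0]],[-1,[0,0,0.019],[0,0,0]],[-1,[0,0,0.019],[0,0,0]],[-1,[0,0,0.019],[0,0,0]],[-1,[0,0,0.019],[0,0,0]]]'
python3 - <<'E'
from m import *
a=np.ascontiguousarray(viewer.snapshot("scene")[:,:,::-1]);b=viewer.snapshot("wrist")[:,:,::-1]
cv2.imwrite("pics/c2.png",np.hstack([cv2.resize(a[120:270,180:330],(400,400)),cv2.copyMakeBorder(cv2.resize(b,(400,300)),0,100,0,0,cv2.BORDER_CONSTANT)]))
E
```

```text
clock: 3.42
tool_pos: [0.52, -0.1062, 0.1007]
orientation: [-180.0, -0.0, -83.5]
force: [1.4, 4.2, 4.7]
opening: 0.0006
gripper_force: 2.3
```

View pics/c2.png

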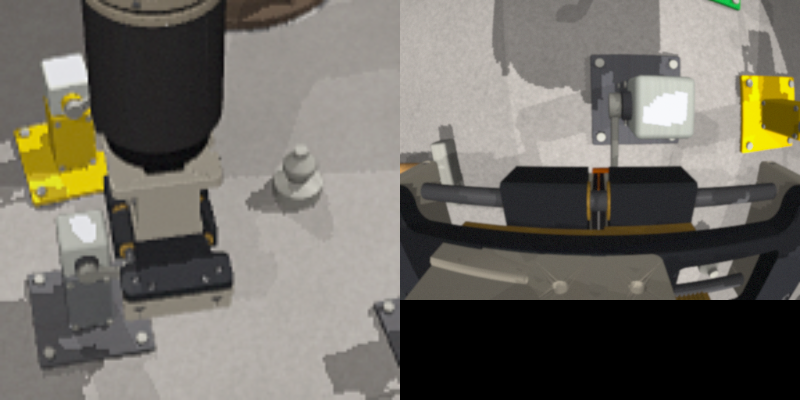

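The crop shows the roller pushed down under the fingertips, with a force of 4–6 N. I'll go 4 mm deeper for margin (about 35 mm, stop at 47 mm), hold, then lift.

```bash
python3 -m pendant '[[-1,[0,0,0.002],[0,0,0]],[-1,[0,0,0.004],[0,0,0]],[-1,[0,0,0.004],[0,0,0]],[-1,[0,0,0.004],[0,0,0]],[-1,[0,0,0.004],[0,0,0]]]'
python3 -m pendant '[[-1,[0,0,-0.005],[0,0,0]],[-1,[0,0,-0.01],[0,0,0]],[-1,[0,0,-0.015],[0,0,0]],[-1,[0,0,-0.02],[0,0,0]],[-1,[0,0,-0.025],[0,0,0]],[-1,[0,0,-0.03],[0,0,0]],[-1,[0,0,-0.035],[0,0,0]],[-1,[0,0,-0.04],[0,0,0]],[-1,[0,0,-0.06],[0,0,0]],[-1,[0,0,-0.09],[0,0,0]]]'
python3 -m pendant '[[-1,[0,0,-0.03],[0,0,0]],[-1,[0,0,-0.05],[0,0,0]],[-1,[0,0,-0.05],[0,0,0]],[-1,[0,0,-0.05],[0,0,0]],[-1,[0,0,-0.05],[0,0,0]],[-1,[0,0,-0.05],[0,0,0]]]'
python3 - <<'E'
from m import *
from plant import sensors
a=np.ascontiguousarray(viewer.snapshot("scene")[:,:,::-1]);b=viewer.snapshot("wrist")[:,:,::-1]
print(sensors.get_obs()["tool_pos"])
cv2.imwrite("pics/c3.png",np.hstack([cv2.resize(a[100:270,180:430],(400,272)),cv2.resize(b,(400,300))[:272]]))
E
```

```text
clock: 3.93
tool_pos: [0.52, -0.1063, 0.0968]
orientation: [-180.0, -0.0, -83.5]
force: [1.4, 3.5, 4.2]
opening: 0.0004
gripper_force: 2.4
clock: 4.77
tool_pos: [0.5174, -0.1061, 0.1847]
orientation: [179.6, 0.0, -83.6]
force: [-0.1, 0.4, -0.6]
opening: 0.0006
gripper_force: 0.0
clock: 5.27
tool_pos: [0.5189, -0.1061, 0.2354]
orientation: [179.9, 0.0, -83.5]
force: [-0.4, -0.4, 0.4]
opening: 0.0006
gripper_force: 0.0
[ 0.51908036 -0.10624366  0.2354432 ]
```

View pics/c3.png

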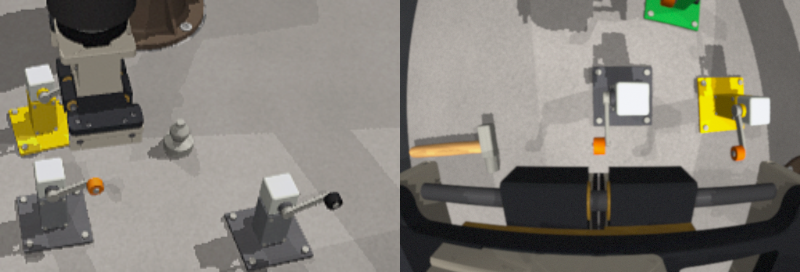

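The arm has sprung back, but the 45° force suggests off-centre contact on the roller. Plenty of time is left, so I'll press again 6 mm closer to the switch to make sure of the click.

```bash
python3 -m pendant '[[-1,[0.006,0,0.03],[0,0,0]],[-1,[0.006,0,0.06],[0,0,0]],[-1,[0.006,0,0.08],[0,0,0]],[-1,[0.006,0,0.09],[0,0,0]],[-1,[0.006,0,0.096],[0,0,0]],[-1,[0.006,0,0.1],[0,0,0]],[-1,[0.006,0,0.104],[0,0,0]],[-1,[0.006,0,0.108],[0,0,0]],[-1,[0.006,0,0.112],[0,0,0]],[-1,[0.006,0,0.116],[0,0,0]]]'
python3 -m pendant '[[-1,[0,0,0.004],[0,0,0]],[-1,[0,0,0.008],[0,0,0]],[-1,[0,0,0.012],[0,0,0]],[-1,[0,0,0.016],[0,0,0]],[-1,[0,0,0.019],[0,0,0]],[-1,[0,0,0.021],[0,0,0]],[-1,[0,0,0.021],[0,0,0]],[-1,[0,0,0.021],[0,0,0]],[-1,[0,0,0.021],[0,0,0]],[-1,[0,0,0.021],[0,0,0]]]'
```

```text
clock: 6.2
tool_pos: [0.5214, -0.1118, 0.1214]
orientation: [-179.8, 0.0, -83.5]
force: [0.0, 3.6, 4.7]
opening: 0.0007
gripper_force: 2.2
clock: 7.03
tool_pos: [0.5206, -0.1122, 0.0998]
orientation: [-180.0, -0.0, -83.5]
force: [1.6, 4.0, 4.5]
opening: 0.0001
gripper_force: 2.3
```

```bash
python3 -m pendant '[[-1,[0,0,0.002],[0,0,0]],[-1,[0,0,0.004],[0,0,0]],[-1,[0,0,0.005],[0,0,0]],[-1,[0,0,0.005],[0,0,0]],[-1,[0,0,0.005],[0,0,0]],[-1,[0,0,0.005],[0,0,0]]]'
python3 - <<'E'
from m import *
a=np.ascontiguousarray(viewer.snapshot("scene")[:,:,::-1]);b=viewer.snapshot("wrist")[:,:,::-1]
cv2.imwrite("pics/c4.png",np.hstack([cv2.resize(a[170:270,180:280],(400,400)),cv2.resize(b[130:290,180:340],(400,400))]))
E
```

```text
clock: 7.53
tool_pos: [0.5206, -0.1124, 0.0948]
orientation: [-180.0, -0.0, -83.5]
force: [1.0, 2.2, 5.1]
opening: 0.0006
gripper_force: 2.5
```

View pics/c4.png

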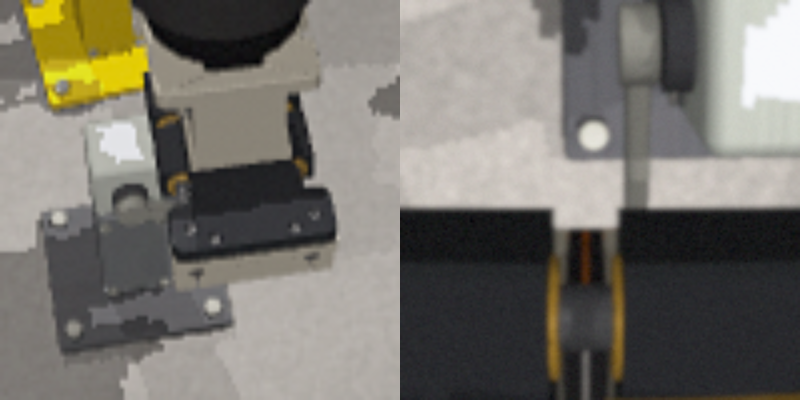

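The wrist crop shows the roller squarely under the fingertips, visible through the slit at (587,255). The tip is 37 mm below first contact, well past the click and short of the stop. Now I'll lift clear.

```bash
python3 -m pendant '[[-1,[0,0,-0.005],[0,0,0]],[-1,[0,0,-0.01],[0,0,0]],[-1,[0,0,-0.015],[0,0,0]],[-1,[0,0,-0.02],[0,0,0]],[-1,[0,0,-0.025],[0,0,0]],[-1,[0,0,-0.03],[0,0,0]],[-1,[0,0,-0.035],[0,0,0]],[-1,[0,0,-0.04],[0,0,0]],[-1,[0,0,-0.06],[0,0,0]],[-1,[0,0,-0.09],[0,0,0]]]'
python3 -m pendant '[[-1,[0,0,-0.03],[0,0,0]],[-1,[0,0,-0.05],[0,0,0]],[-1,[0,0,-0.05],[0,0,0]],[-1,[0,0,-0.05],[0,0,0]],[-1,[0,0,-0.05],[0,0,0]],[-1,[0,0,-0.05],[0,0,0]],[-1,[0,0,-0.05],[0,0,0]],[-1,[0,0,-0.05],[0,0,0]],[-1,[0,0,-0.05],[0,0,0]],[-1,[0,0,-0.05],[0,0,0]]]'
python3 - <<'E'
from m import *
cv2.imwrite("pics/e.png",np.ascontiguousarray(viewer.snapshot("scene")[:,:,::-1]))
print(blob("pics/e.png",(375,338),"o"),blob("pics/e.png",(606,352),"k"))
E
```

```text
clock: 8.47
tool_pos: [0.518, -0.112, 0.1826]
orientation: [179.6, 0.1, -83.6]
force: [0.2, 0.6, -0.3]
opening: 0.0006
gripper_force: 0.0
clock: 9.3
tool_pos: [0.5203, -0.1122, 0.2342]
orientation: [180.0, -0.0, -83.5]
force: [0.2, -0.1, -0.2]
opening: 0.0004
gripper_force: 0.0
o [238.81333333 215.65333333] [234 211  11  11  75]
k [387.23287671 224.75342466] [382 221  12  10  73]
[238.81333333 215.65333333] [387.23287671 224.75342466]
```

Both rollers are back at their starting pixels.

```bash
python3 -c "
from plant import workorder
print(workorder.close_job())"
```

```text
the job is handed in; nothing more can be done
None
```

I pressed the orange-roller arm about 37 mm down (click at 24 mm, stop at 47 mm; contact readings only about 4–7 N) and let it spring back to rest, never touched the black-roller switch, and handed the job in; no verdict was returned.

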